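# Click the connector post into the slanted assembly holder

### The job

Take the post with the round black connector head out of the rack and slide it into the slanted holder, notch towards the side plunger, until it is fully home and the plunger has ridden over it and snapped into the notch. Then tug it lightly outwards to feel that the plunger holds it, and let go, leaving it home. Leave the two other posts, the screwdriver and the loose connector shell where they are.

Things in the scene. Friction and masses are not known exactly. Their poses are not given: they have to be found in the camera images.
- post: Post to move, 0.15-0.3 kg. Origin: on its axis at the shoulder's underside; z up the axis to the head, x to the notched side. Shoulder disc 24 mm across, 6 mm thick. Below it a round steel shank 14 mm thick, 50 mm long, its last 8 mm tapering to 6 mm. Starts upright in a rack hole, shoulder on the rack's top, notch within 38 degrees of world +x (away from the robot).
- post_grip (a point): On the post's axis 27 mm above its origin, inside the square aluminium grip block: 24 x 24 mm, from 6 to 40 mm above the origin, faces square to the post's x and y. Above it the black round connector head, 29 mm across, from 40 to 50 mm, brass pins to 54 mm.
- post_notch (a point): The middle of the notch's floor: 25 mm below the post's origin, 1.5 mm from the axis on the +x side. The notch is a flat cut in the +x side only, 12 mm long (19 to 31 mm below the shoulder), 5.5 mm deep.
- post_foot (a point): The centre of the post's foot, 50 mm below the shoulder underside.
- rack: Fixed grey plastic storage rack, 200 (x) x 70 (y) x 65 mm high, with three through holes 17 mm in diameter in a row along its x at -60, 0 and +60 mm; each holds a post by its shoulder. Origin: centre of its underside.
- holder: Fixed aluminium holder: base plate 150 (x) x 110 (y) x 10 mm with two upright cheeks (60 x 8 mm, to 62 mm above the table, at y = +-29 mm) carrying the slanted socket block between them. Origin: centre of the plate's underside. It stands on the opposite side of the bench centre from the rack; left or right varies.
- socket: Slanted block of the holder, 50 x 50 x 60 mm, fixed, with a through bore 15.6 mm across. Origin: centre of the bore's mouth in its top face, 84 mm above the table; z points out along the bore, leaning 35 degrees from vertical, back towards the robot; x points to the plunger's side (upper far side). Post home: shoulder on the mouth, origins together (1 mm play sideways), x axes alike.
- plunger (a joint): Spring plunger position (m): 0 out in the bore, 0.007 fully pushed back. Takes about 3.6 N to start, 0.9 N more per mm. Pushed back 3.5 to 4 mm while the shank's full round rides past (up to about 12 N of push along the bore); springs back to 0 in the notch when the post is home and turned right within about 20 degrees.
- plunger_pin: The plunger's steel ball nose, 10 mm across, entering the bore from the socket's +x side 25 mm below the mouth, to 2.5 mm from the bore axis. Origin: on the bore axis when out. With the post home it has 1 to 1.5 mm of play in the notch along the bore; pulled outwards the post moves that far, then is held firmly. A black knob 20 mm across stands outside the block's far face.
- disc_post: Bystander: a similar post without notch, with a thin neck and a flat aluminium disc 40 mm in diameter, top 40 mm above its shoulder. Stands in another rack hole. Origin as for the post.
- fork_post: Bystander: a similar post without notch, with an upright two-pronged fork 16 x 30 mm, top 40 mm above its shoulder. Stands in another rack hole. Origin as for the post.
- driver: Bystander: screwdriver with a red handle lying on the bench near the middle. Origin: on its underside.
- shell: Bystander: loose black connector shell, 34 mm in diameter, 36 mm high, standing on the bench near the middle. Origin: centre of its underside.
Things that resemble listed ones, but are neither listed nor needed, are in the scene too. There is more than one size of the holder; the job needs the larger.

How it is judged:
On the way, in this order (a step that is already met when the one before it is completed fails the run):
1. the post is drawn out of the rack (foot above 80 mm) (height (world z) of post_foot above 0.08 m), for 0.05 s.
2. in line with the bore and 5 to 45 mm from home, the post pushes the plunger back over 2.5 mm (distance between post and socket between 0.005 and 0.045 m and angle between the z axis of post and the z axis of socket, either way round below 0.15 rad and value of joint plunger above 0.0025 m), for 0.05 s.
3. post home within 3 mm, plunger sprung back under 1.2 mm and unloaded (under 1.5 N) (distance between post and socket below 0.003 m and angle between the z axis of post and the z axis of socket, either way round below 0.08 rad and value of joint plunger below 0.0012 m and contact force between post and plunger_pin below 1.5 N), for 0.1 s.
4. tugged: the plunger's ball holds the post with over 2.5 N, post within 4 mm of home (contact force between post and plunger_pin above 2.5 N and distance between post and socket below 0.004 m), for 0.05 s.
At the end, for the whole second after the job is handed in: The post rests in the slanted holder, shoulder within 3.5 mm of the mouth, in line with the bore (0.08 rad), plunger sprung back into the notch (under 1.2 mm), tugged after it clicked; other posts moved under 20 mm, screwdriver and shell under 30 mm (distance between post and socket below 0.0035 m and angle between the z axis of post and the z axis of socket, either way round below 0.08 rad and value of joint plunger below 0.0012 m and linear speed of post below 0.02 m/s and distance of each of disc_post, fork_post from where it was at the start of the episode below 0.02 m and distance of each of driver, shell from where it was at the start of the episode below 0.03 m); the robot touches nothing.
It fails at once if another post is pulled out or pushed over (distance of any of disc_post, fork_post from where it was at the start of the episode above 0.02 m).
It fails at once if the screwdriver or the loose shell is disturbed (distance of any of driver, shell from where it was at the start of the episode above 0.03 m).
It also fails if it takes over 43 s, if anything falls off the work surface, if the arm or the gripper's body presses on something with over 40 N, if the wrist force passes 120 N, or if a joint passes its speed limit or range.

### The arm

A 6-joint arm with a two-finger parallel gripper is mounted at the origin on the work surface. World frame = base frame: x ahead of the robot, y to its left, z up, the work surface at z = 0. Lengths are in m, angles in rad, forces in N, time in s.
With the tool pointing down it reaches from about 0.275 to 0.75 m from the base axis. Payload 10.2 kg.
Tool frame: the origin (TCP) lies on the mounting face of the last link; the fingertips stand 166 mm ahead of it and the grasp point (between the pads) lies 147 mm ahead of it (tip_extent is the distance from the TCP to the fingertips, in m); z points along the fingers, y is the line along which they close (so a half turn about z gives the same grasp; the last joint's range is limited). The gripper opens to 88 mm and grips with 3 to 60 N. Pads are 18 mm wide; open, the fingers measure 123 mm over their backs; the gripper's body (75 mm by 187 mm) begins 45 mm behind the grasp point.
Start: joints at [1.081, 0.313, 1.498, -0, 1.331, -0.223], TCP at [0.138, 0.506, 0.405] pointing down, gripper open.
Joint ranges: [-2.94, 2.94], [-0.97, 2.17], [0.19, 2.56], [-1.23, 4.37], [0.02, 3.11], [-2.88, 2.88]. Speed limits (rad/s): [2.39, 2.39, 3.01, 3.14, 3.14, 3.14].

### API

Orientations are given as a rotation vector (axis times angle).
In Python, from cell import * gives the robot as it stands.
- The arm moves only by the shell command python3 -m pendant 'ROWS' [FORCE]. ROWS is JSON, a list of rows, each a list of 5 numbers: the gripper command: -1 is shut, 1 is fully open, values between are in proportion, then the shift along the tool's x, y, z scaled (see below), then the turn about the tool's z scaled (see below). In form: [[claw, tx, ty, tz, spin], ...]. A call has 1 to 12 rows; each row shifts and turns the commanded pose from where the row before left it, along the tool's axes as they then stand; what a row does not reach is not made up. The controller multiplies each number of a shift by 4 cm and each number of a turn by 4 degrees. A row lasts 1/12 s, in which the tool goes at most 41.7 mm and 7.16 degrees, less where a joint would pass 70% of its speed; a pose out of reach is approached as far as the arm can. A call with a number of a shift or a turn outside -1 to 1 is refused whole. A call with a gripper value outside its range is refused whole. The fingers move at their own pace and stop on an object; FORCE is the grip in N (left out, the last holds). Time passes only in rows, so rows that do not move let the fingers close. It gives the time, the measured TCP pose, the force, the opening and the grip force at its end, in the units of the state.
- read_state(): the state, without advancing time (a new reading comes with each control period).
- capture(name): name is "scene" or "top"; returns the picture (400x640x3 uint8, red, green, blue); there is no depth.
- camera_model(name): a dict with "K" (3x3 intrinsics, pixels), "k1" (the pictures are not rectified: a ray, as slopes to the right and down, at radius r is drawn at 1 + k1 r^2 times it, then the intrinsics apply), "R" (3x3) and "t" (3): a world point X has camera coordinates R X + t. Camera axes: x right, y down, z forward; pixel columns grow to the right and rows downward; lengths in m; the calibration is good to about 2 mm. A picture is of the moment at which its call begins. camera_model takes no time and is no camera call.
- finish_job(): hands the job in; it is judged then, once.
The state is a dict: "time": time; "joint_positions": joint angles; "joint_velocities": joint speeds; "effort": joint torques, N m; "position": TCP position; "tcp_rot": TCP orientation; "ft_force": force on the tool from outside, world axes, zero at the start; "ft_torque": the same for the moment, N m; "width": finger opening in m; "finger_force": force on a finger pad.
Only numpy, scipy, OpenCV 4.12 (cv2) and the standard library are available. Lean on these libraries where they do the work, as an engineer would, in place of code of your own. Each camera call takes 0.05 s, during which the arm holds its last target. There are 200 camera calls.

## Working session

There is one attempt and no reset: what is moved stays moved. The work goes in short steps, Python scripts to look and compute and a shell command to move; the robot and the scene stay as the last step left them, time stands still between calls to the robot, and variables do not carry over. Pictures are saved under pics/ and viewed, at most 10 in all, crops included, and the job is handed in when it is done.

```bash
mkdir -p pics; ls
python3 - <<'E'
from cell import *
import cv2,numpy as np
s=read_state()
for k in s: print(k,np.round(s[k],3))
for n in("scene","top"):
    im=capture(n); cv2.imwrite(f"pics/{n}0.png",im[:,:,::-1]); m=camera_model(n); print(n,m)
E
```

```text
pics
time 0.0
joint_positions [ 1.081  0.313  1.498 -0.     1.331 -0.223]
joint_velocities [ 0.001 -0.001 -0.003  0.001 -0.001 -0.002]
effort [-1.0000e-03 -4.0222e+01 -2.5226e+01  6.9000e-02  3.5000e-02 -0.0000e+00]
position [0.138 0.506 0.404]
tcp_rot [-4.180e-01 -3.113e+00  2.000e-03]
ft_force [ 0.551 -0.405 -0.683]
ft_torque [ 0.026 -0.004 -0.03 ]
finger_force 0.0
width 0.088
scene {'K': array([[483.4466976 ,   0.        , 329.18391404],
       [  0.        , 483.4466976 , 194.19863454],
       [  0.        ,   0.        ,   1.        ]]), 'k1': -0.126169686300842, 'R': array([[ 8.03726066e-01,  5.94999500e-01,  8.20615353e-05],
       [ 4.64871473e-01, -6.27862870e-01, -6.24245728e-01],
       [-3.71374373e-01,  5.01760711e-01, -7.81228049e-01]]), 't': array([-0.48328561, -0.14381456,  1.22043204])}
top {'K': array([[459.39606549,   0.        , 321.96775226],
       [  0.        , 459.39606549, 198.59634461],
       [  0.        ,   0.        ,   1.        ]]), 'k1': -0.12059766482361871, 'R': array([[-0.02655982, -0.99961499,  0.00802824],
       [-0.98738867,  0.02497941, -0.15633184],
       [ 0.15607111, -0.01207914, -0.98767196]]), 't': array([0.07598249, 0.54099555, 1.04978873])}
```

View pics/scene0.png

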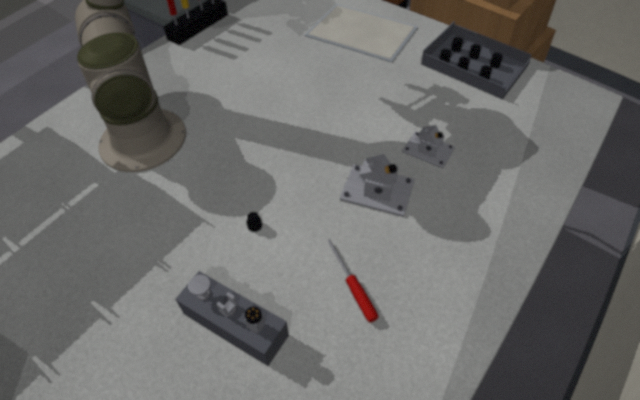

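View pics/top0.png

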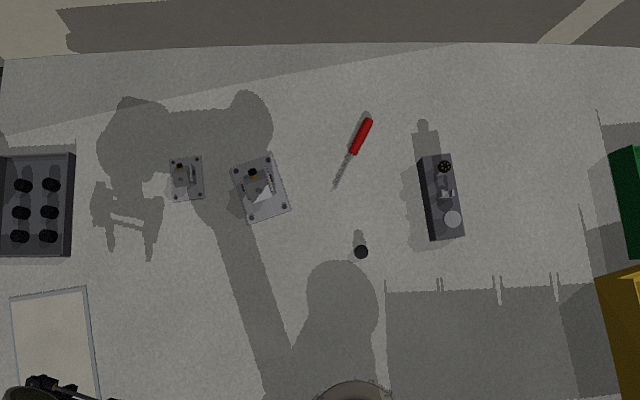

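```bash
cat > h.py <<'E'
from cell import *
import cv2,numpy as np
def ray(n,u,v):
    m=camera_model(n);K=m['K'];d=np.array([(u-K[0,2])/K[0,0],(v-K[1,2])/K[1,1]]);p=d.copy()
    for _ in range(20): p=d/(1+m['k1']*(p@p))
    R=m['R'];return -R.T@m['t'],R.T@np.r_[p,1]
def onz(n,u,v,z):
    c,d=ray(n,u,v);return c+d*(z-c[2])/d[2]
def two(uv1,uv2):
    c1,d1=ray('scene',*uv1);c2,d2=ray('top',*uv2)
    s=np.linalg.lstsq(np.c_[d1,-d2],c2-c1,rcond=None)[0]
    a=c1+d1*s[0];b=c2+d2*s[1];return (a+b)/2,np.linalg.norm(a-b)
def proj(n,X):
    m=camera_model(n);c=m['R']@np.asarray(X)+m['t'];p=c[:2]/c[2];p=p*(1+m['k1']*(p@p));return m['K'][:2,:2]@p+m['K'][:2,2]
E
python3 - <<'E'
import cv2,numpy as np
t=cv2.imread('pics/top0.png');s=cv2.imread('pics/scene0.png')
def c(im,x,y,w,h,f): return cv2.resize(im[y:y+h,x:x+w],None,fx=f,fy=f,interpolation=cv2.INTER_CUBIC)
a=np.vstack([c(t,225,150,70,75,4),c(t,410,145,70,100,3)[:,:210].copy() if 0 else cv2.resize(c(t,410,145,70,100,1),(280,400)[:2])[:300]])
b=np.vstack([c(s,335,145,84,75,4),c(s,170,265,126,100,3)[:300,:336] if 0 else cv2.resize(s[268:364,172:294],(336,264))[:264]])
h=min(a.shape[0],b.shape[0]);o=np.hstack([a[:h],b[:h]]);print(o.shape);cv2.imwrite('pics/crop1.png',cv2.convertScaleAbs(o,alpha=1.5))
E
```

```text
(564, 616, 3)
```

View pics/crop1.png

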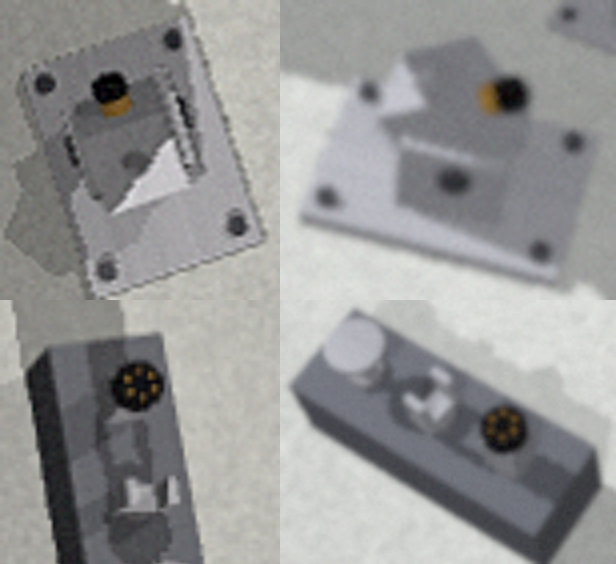

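Run:
```python
from h import *
t=cv2.imread('pics/top0.png');s=cv2.imread('pics/scene0.png')
def c(im,x,y,w,h,f): return cv2.resize(im[y:y+h,x:x+w],None,fx=f,fy=f,interpolation=cv2.INTER_CUBIC)
A=c(t,412,148,60,100,6);B=c(s,236,298,36,40,12)
B=np.vstack([B,np.zeros((120,432,3),np.uint8)]);o=np.hstack([A,B])
cv2.imwrite('pics/crop2.png',cv2.convertScaleAbs(o,alpha=1.8));print(o.shape)
# bolts: dark centroid near guesses
def dark(im,u,v,r,mode):
    g=im[int(v)-r:int(v)+r+1,int(u)-r:int(u)+r+1].astype(float).mean(2);w=np.clip(np.percentile(g,60)*.75-g,0,None)
    y,x=np.mgrid[-r:r+1,-r:r+1];return int(u)+(w*x).sum()/w.sum(),int(v)+(w*y).sum()/w.sum()
def cr(u,v): return u/4+225-.4,v/4+150-.4
P=[]
for k,(u,v) in enumerate([(45,83),(172,40),(237,223),(107,270)]):
    p=dark(t,*np.round(cr(u,v)),3,0);P.append(onz('top',*p,.011))
Q=[]
for (u,v) in [(573,142),(368,90),(327,197),(540,250)]:
    p=dark(s,*np.round([(u-280)/4+335-.4,v/4+145-.4]),3,0);Q.append(onz('scene',*p,.011))
for W in(P,Q):
    W=np.array(W);print(np.round(W,4).tolist(),W.mean(0).round(4));print('sides',[np.linalg.norm(W[i]-W[(i+1)%4]).round(4) for i in range(4)])
m=dark(t,*np.round(cr(132,160)),4,0);print('mouth',m,onz('top',*m,.084))
# head
for n,im,(u,v) in(('top',t,(445,166)),('scene',s,(253,315))):
    mm=(im[v-14:v+15,u-14:u+15].max(2)<45).astype(np.uint8);nn,l,st,ce=cv2.connectedComponentsWithStats(cv2.morphologyEx(mm,cv2.MORPH_CLOSE,np.ones((3,3))))
    print(n,[(st[i].tolist(),(ce[i]+[u-14,v-14]).round(2).tolist()) for i in range(1,nn) if st[i][4]>20])
```

```text
(600, 792, 3)
[[0.6233, 0.2734, 0.011], [0.6492, 0.1937, 0.011], [0.5316, 0.1548, 0.011], [0.5055, 0.2349, 0.011]] [0.5774 0.2142 0.011 ]
sides [np.float64(0.0839), np.float64(0.124), np.float64(0.0843), np.float64(0.1239)]
[[0.6253, 0.2748, 0.011], [0.5081, 0.2362, 0.011], [0.534, 0.1559, 0.011], [0.6508, 0.1957, 0.011]] [0.5795 0.2156 0.011 ]
sides [np.float64(0.1234), np.float64(0.0844), np.float64(0.1235), np.float64(0.0831)]
mouth (np.float64(257.9809523809524), np.float64(190.21428571428572)) [0.55936468 0.20870392 0.084     ]
top [([3, 8, 17, 21, 182], [441.64, 167.6])]
scene [([6, 6, 17, 17, 230], [253.09, 314.81])]
```

View pics/crop2.png

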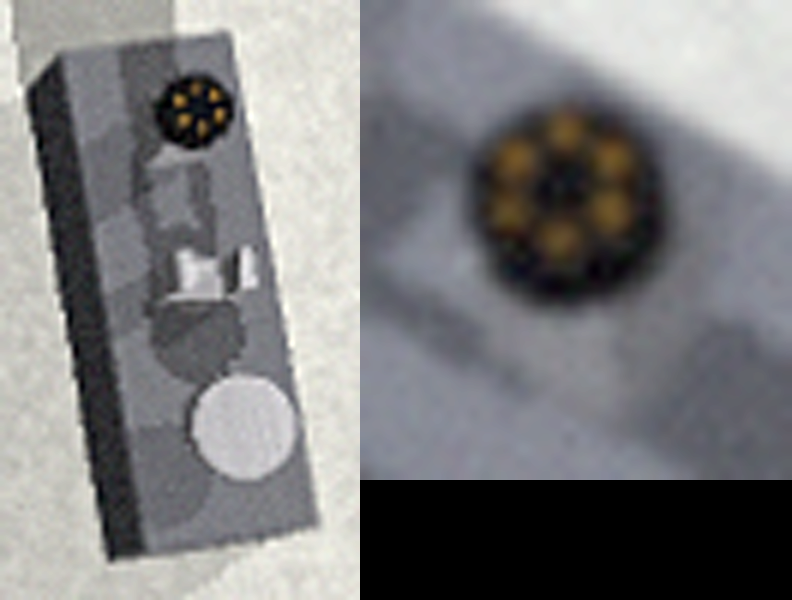

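Run:
```python
from h import *
s=cv2.imread('pics/scene0.png');t=cv2.imread('pics/top0.png')
S=lambda u,v:((u-360)/12+236-.46,v/12+298-.46); T=lambda u,v:(u/6+412-.42,v/6+148-.42)
print('head two',two(S(566,200),T(196,111)),onz('scene',*S(566,195),.115),onz('top',*T(196,111),.115))
C=np.array([onz('top',*T(*p),.065)[:2] for p in[(65,52),(230,33),(318,522),(145,552)]]);print('rack',C.round(4).tolist(),C.mean(0),[np.linalg.norm(C[i]-C[(i+1)%4]).round(4) for i in range(4)])
d=C[0]-C[3];e=C[1]-C[2];print('rack yaw',np.degrees([np.arctan2(d[1],d[0]),np.arctan2(e[1],e[0])]))
for nm,f,pp in(('scene',S,[(516,156),(566,127),(616,158),(612,208),(560,240),(510,210)]),('top',T,[(180,100),(196,90),(216,94),(221,115),(203,128),(184,119)])):
    W=np.array([onz(nm,*f(*p),.1185)[:2] for p in pp]);c=W.mean(0);D=W-c;a=np.degrees(np.arctan2(D[:,1],D[:,0]))
    print(nm,'pins',c.round(4),np.hypot(*D.T).round(4),a.round(1),np.degrees(np.angle(np.exp(6j*np.radians(a)).mean())/6))
def c(im,x,y,w,h,f,al,be): return cv2.convertScaleAbs(cv2.resize(im[y:y+h,x:x+w],None,fx=f,fy=f,interpolation=cv2.INTER_CUBIC).astype(float)-be,alpha=al)
cv2.imwrite('pics/crop3.png',np.hstack([c(s,238,305,32,34,12,5,60).clip(0,255),c(t,430,158,32,34,12,5,40)]))
print(np.round([proj('scene',[*(0,0),0])],1))
```

```text
head two (array([ 0.60043506, -0.21642771,  0.11176973]), np.float64(0.00246039321645507)) [ 0.60209501 -0.21581885  0.115     ] [ 0.59891797 -0.2164392   0.115     ]
rack [[0.6352, -0.1797], [0.6418, -0.2472], [0.4458, -0.2682], [0.4363, -0.199]] [ 0.53979434 -0.22352152] [np.float64(0.0677), np.float64(0.1971), np.float64(0.0699), np.float64(0.1998)]
rack yaw [5.52350737 6.13329189]
scene pins [ 0.602  -0.2156] [0.0081 0.0085 0.008  0.008  0.0085 0.0082] [-173.3  129.2   65.3    9.2  -51.4 -113.1] 7.6379223066163355
top pins [ 0.5994 -0.2171] [0.0081 0.0069 0.0083 0.0084 0.0079 0.0077] [  67.4    8.6  -51.8 -110.8 -175.8  123.3] 6.827921982026339
[[141.9 138.5]]
```

View pics/crop3.png

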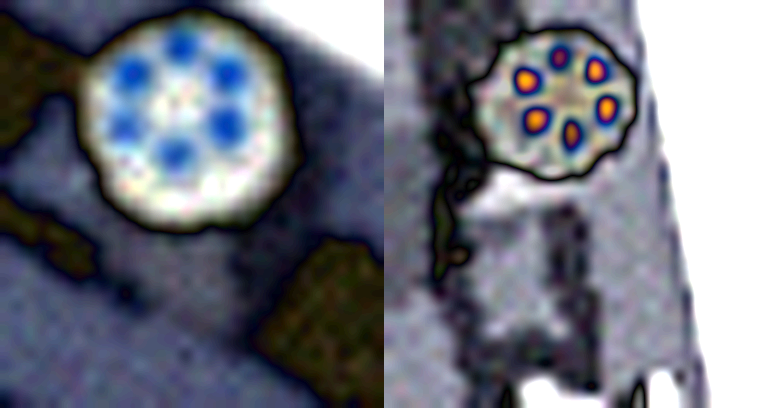

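Run:
```python
from h import *
s=cv2.imread('pics/scene0.png',0);t=cv2.imread('pics/top0.png',0)
print('cols',list(range(242,266)))
for r in range(318,335): print(r,s[r,242:266].tolist())
print('top');print(list(range(434,456)))
for r in range(168,182): print(r,t[r,434:456].tolist())
c=np.array([.6008,-.2164])
for y in(7,20,37,-23):
    a=np.radians(y+np.array([-45,45,135,-135]))
    for n in('scene','top'):
        print(y,n,[[proj(n,[*(c+.017*np.array([np.cos(q),np.sin(q)])),z]).round(1).tolist() for z in(.072,.104)] for q in a])
```

```text
cols [242, 243, 244, 245, 246, 247, 248, 249, 250, 251, 252, 253, 254, 255, 256, 257, 258, 259, 260, 261, 262, 263, 264, 265]
318 [76, 74, 72, 60, 39, 23, 22, 9, 20, 32, 42, 34, 26, 19, 19, 22, 19, 12, 21, 40, 52, 60, 65, 69]
319 [79, 77, 82, 74, 49, 28, 14, 17, 10, 22, 27, 23, 21, 11, 11, 11, 9, 18, 32, 46, 59, 65, 64, 67]
320 [77, 79, 83, 72, 54, 30, 17, 7, 14, 19, 20, 22, 17, 1, 11, 4, 14, 23, 36, 52, 63, 62, 66, 67]
321 [76, 77, 75, 75, 62, 44, 26, 20, 14, 8, 6, 10, 11, 9, 10, 15, 28, 36, 51, 62, 63, 63, 65, 71]
322 [64, 73, 75, 73, 71, 63, 47, 36, 23, 14, 11, 14, 17, 22, 25, 35, 42, 51, 60, 63, 65, 63, 66, 71]
323 [58, 64, 69, 73, 70, 71, 66, 55, 43, 36, 37, 33, 41, 50, 48, 53, 53, 60, 63, 61, 66, 65, 67, 71]
324 [52, 54, 58, 67, 72, 74, 70, 70, 66, 65, 60, 60, 62, 70, 66, 63, 62, 64, 66, 66, 66, 62, 61, 62]
325 [58, 55, 56, 57, 65, 73, 73, 74, 75, 77, 72, 74, 77, 78, 74, 68, 63, 65, 63, 66, 65, 62, 60, 54]
326 [56, 56, 54, 58, 65, 72, 72, 75, 76, 77, 77, 75, 77, 75, 73, 65, 66, 66, 65, 63, 63, 60, 53, 55]
327 [63, 57, 56, 56, 63, 68, 70, 74, 77, 76, 76, 77, 77, 76, 73, 64, 62, 
[... 2610 characters left out ...]
[445.5, 159.8]], [[432.7, 166.6], [436.1, 163.4]], [[436.8, 175.9], [440.3, 173.0]], [[445.9, 172.3], [449.7, 169.3]]]
37 scene [[[261.5, 330.5], [259.3, 323.0]], [[262.4, 317.7], [260.3, 309.9]], [[248.8, 317.7], [246.3, 309.8]], [[247.7, 330.5], [245.0, 323.0]]]
37 top [[[439.8, 162.4], [443.4, 159.2]], [[432.2, 168.6], [435.6, 165.5]], [[438.8, 176.4], [442.4, 173.6]], [[446.3, 170.2], [450.1, 167.2]]]
-23 scene [[[251.8, 332.9], [249.3, 325.4]], [[264.3, 326.4], [262.2, 318.8]], [[258.3, 315.4], [256.1, 307.5]], [[246.0, 321.7], [243.3, 313.9]]]
-23 top [[[445.6, 166.6], [449.4, 163.5]], [[436.2, 163.0], [439.7, 159.7]], [[432.9, 172.2], [436.3, 169.2]], [[442.4, 175.9], [446.1, 173.0]]]
```

```bash
cat >> h.py <<'E'
from scipy.spatial.transform import Rotation as Ro
def need(x,y,z,yaw=None):
    "units left to TCP target; yaw = world yaw of the line of tool x, degrees"
    s=read_state();R=Ro.from_rotvec(s['tcp_rot']).as_matrix()
    w=np.degrees(np.arctan2(R[1,0],R[0,0]))
    print('t',np.round(s['time'],2),'tcp',np.round(s['position'],4),'toolx yaw',w.round(2),'tilt',R[2,2].round(4),'w',np.round(s['width'],4),'ff',np.round(s['finger_force'],1),'ft',np.round(s['ft_force'],1))
    print('units xyz',(R.T@(np.array([x,y,z])-s['position'])/.04).round(3), 'spin', None if yaw is None else np.round(-(((yaw-w)+90)%180-90)/4,3))
E
python3 -m pendant '[[1,0,0,0,-0.97],[1,0,0,0,-0.97],[1,0,0,0,-0.97],[1,0,0,0,-0.97],[1,0,0,0,-0.97],[1,0,0,0,-0.97]]' 20; python3 -c "
from h import *;need(.6005,-.2165,.33,8)"
```

```text
time: 0.6
position: [0.1384, 0.5064, 0.4044]
tcp_rot: [0.224, -3.133, 0.001]
ft_force: [-0.2, -0.9, -0.9]
width: 0.0881
finger_force: 0.0
t 0.6 tcp [0.1384 0.5064 0.4044] toolx yaw -171.81 tilt -1.0 w 0.0881 ff 0.0 ft [-0.2 -0.9 -0.9]
units xyz [ -8.861 -19.532   1.868] spin 0.047
```

```bash
python3 -m pendant '[[1,-0.3,-0.65,0.06,0],[1,-0.3,-0.65,0.06,0],[1,-0.3,-0.65,0.06,0],[1,-0.3,-0.65,0.06,0],[1,-0.3,-0.65,0.06,0],[1,-0.3,-0.65,0.06,0],[1,-0.3,-0.65,0.06,0],[1,-0.3,-0.65,0.06,0],[1,-0.3,-0.65,0.06,0],[1,-0.3,-0.65,0.06,0],[1,-0.3,-0.65,0.06,0],[1,-0.3,-0.65,0.06,0]]' >/dev/null
python3 -m pendant '[[1,-0.3,-0.65,0.06,0],[1,-0.3,-0.65,0.06,0],[1,-0.3,-0.65,0.06,0],[1,-0.3,-0.65,0.06,0],[1,-0.3,-0.65,0.06,0],[1,-0.3,-0.65,0.06,0],[1,-0.3,-0.65,0.06,0],[1,-0.3,-0.65,0.06,0],[1,-0.3,-0.65,0.06,0],[1,-0.3,-0.65,0.06,0],[1,-0.3,-0.65,0.06,0],[1,-0.3,-0.65,0.06,0]]' >/dev/null
python3 -m pendant '[[1,-0.3,-0.65,0.06,0],[1,-0.3,-0.65,0.06,0],[1,-0.3,-0.65,0.06,0],[1,-0.3,-0.65,0.06,0],[1,-0.2,-0.65,0.06,0],[1,0,-0.6,0.06,0],[1,0,0,0,0]]' >/dev/null
python3 -c "
from h import *;need(.6005,-.2165,.239,8)"
```

```text
t 3.18 tcp [ 0.5874 -0.2198  0.3312] toolx yaw -172.19 tilt -1.0 w 0.0884 ff 0.0 ft [ 0.5 -0.4 -0.6]
units xyz [-0.34   0.037  2.304] spin -0.047
```

```bash
python3 -m pendant '[[1,-0.34,0.04,0.15,0],[1,0,0,0.55,0],[1,0,0,0.6,0],[1,0,0,0.6,0],[1,0,0,0.3,0],[1,0,0,0.1,0],[1,0,0,0,0]]' 15 >/dev/null
python3 -m pendant '[[-1,0,0,0,0],[-1,0,0,0,0],[-1,0,0,0,0],[-1,0,0,0,0],[-1,0,0,0,0],[-1,0,0,0,0],[-1,0,0,0,0],[-1,0,0,0,0],[-1,0,0,0,0],[-1,0,0,0,0]]' 15 >/dev/null
python3 - <<'E'
from h import *
need(.6005,-.2165,.239,8)
im=capture('scene');cv2.imwrite('pics/g1.png',cv2.convertScaleAbs(cv2.resize(im[200:360,150:350,::-1],None,fx=3.5,fy=3.5,interpolation=cv2.INTER_CUBIC),alpha=1.4))
E
```

```text
t 4.6 tcp [ 0.6006 -0.213   0.2411] toolx yaw -172.01 tilt -1.0 w 0.0264 ff 14.9 ft [ 0.1 -2.5  0.5]
units xyz [ 0.015 -0.086  0.052] spin -0.002
```

View pics/g1.png

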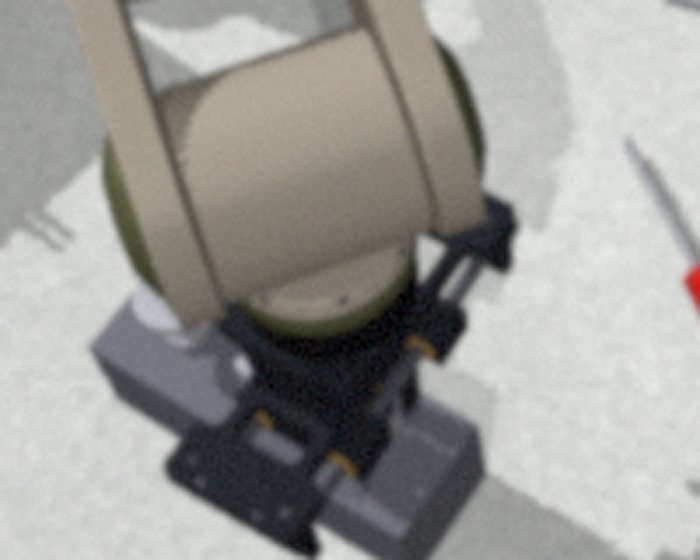

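```bash
python3 -m pendant '[[-0.2,0,0,0,0],[-0.2,0,0,0,0],[-0.2,0,-0.06,0.04,-0.75],[-0.2,0,0,0,-0.75],[-0.2,0,0,0,0],[-1,0,0,0,0],[-1,0,0,0,0],[-1,0,0,0,0],[-1,0,0,0,0],[-1,0,0,0,0]]' 15
python3 -c "
from h import *;need(.6005,-.2165,.239,14)"
```

```text
time: 5.48
position: [0.6008, -0.2149, 0.2391]
tcp_rot: [0.382, -3.118, -0.001]
ft_force: [-1.4, 1.0, 0.6]
width: 0.0271
finger_force: 16.7
t 5.48 tcp [ 0.6008 -0.2149  0.2391] toolx yaw -166.02 tilt -1.0 w 0.0271 ff 16.7 ft [-1.4  1.   0.6]
units xyz [ 0.018 -0.038  0.001] spin -0.005
```

```bash
python3 -m pendant '[[-0.2,0,0,0,0],[-0.2,0,0,0,0],[-0.2,0,-0.03,0,1],[-0.2,0,0,0,1],[-0.2,0,0,0,1],[-0.2,0,0,0,0],[-1,0,0,0,0],[-1,0,0,0,0],[-1,0,0,0,0],[-1,0,0,0,0],[-1,0,0,0,0]]' 15
python3 -c "
from h import *;need(.6005,-.2165,.239,2)"
```

```text
time: 6.4
position: [0.6012, -0.216, 0.2392]
tcp_rot: [-0.056, 3.141, 0.0]
ft_force: [0.4, 2.8, 2.6]
width: 0.0272
finger_force: 16.9
t 6.4 tcp [ 0.6012 -0.216   0.2392] toolx yaw -177.97 tilt -1.0 w 0.0272 ff 16.9 ft [0.4 2.8 2.6]
units xyz [ 0.018 -0.011  0.005] spin 0.008
```

```bash
python3 -m pendant '[[-1,0,0,0,0],[-1,0,0,0,0],[-1,0,0,0,0],[-1,0,0,0,0],[-1,0,0,0,0]]' 15
python3 -c "
from h import *;need(.6005,-.2165,.239,2)"
```

```text
time: 6.82
position: [0.6012, -0.2161, 0.2392]
tcp_rot: [-0.055, 3.141, 0.0]
ft_force: [0.4, 3.3, 3.4]
width: 0.0275
finger_force: 16.9
t 6.82 tcp [ 0.6012 -0.2161  0.2392] toolx yaw -178.0 tilt -1.0 w 0.0275 ff 16.9 ft [0.4 3.3 3.4]
units xyz [ 0.017 -0.008  0.006] spin -0.001
```

```bash
python3 -m pendant '[[1,0,0,0,0],[1,0,0,0,0],[1,0,0,0,0],[1,0,0,-0.5,0],[1,0,0,-0.9,0],[1,0.5,0,-0.9,0],[1,0.9,0,-0.4,0],[1,0.9,0,0,0],[1,0.9,0,0,0],[1,0.9,0,0,0],[1,0.5,0,0,0],[1,0,0,0,0]]'
python3 - <<'E'
from h import *
t=np.mean([capture('top') for _ in range(4)],0);s=np.mean([capture('scene') for _ in range(4)],0)
np.savez('a.npz',t=t,s=s)
def c(im,x,y,w,h,f): return cv2.resize(im[y:y+h,x:x+w,::-1],None,fx=f,fy=f,interpolation=cv2.INTER_CUBIC)
o=np.hstack([c(t,430,155,32,32,12),c(s,237,303,32,32,12)]);cv2.imwrite('pics/y1.png',(o*2).clip(0,255))
# pins
for n,im,(u,v) in(('top',t,(444,166)),('scene',s,(253,313))):
    f=8;p=cv2.resize(im[v-11:v+12,u-11:u+12],None,fx=f,fy=f,interpolation=cv2.INTER_CUBIC)
    w=(p[:,:,0]-p[:,:,2])
    m=(w>35).astype(np.uint8);nn,l,st,ce=cv2.connectedComponentsWithStats(m)
    P=[((ce[i]+.5)/f-.5+[u-11,v-11]) for i in range(1,nn) if st[i][4]>60]
    W=np.array([onz(n,*q,.1185)[:2] for q in P]);cc=W.mean(0);D=W-cc;a=np.degrees(np.arctan2(D[:,1],D[:,0]))
    print(n,len(P),cc.round(4),np.hypot(*D.T).round(4),a.round(1),np.degrees(np.angle(np.exp(6j*np.radians(a)).mean())/6))
E
```

```text
time: 7.82
position: [0.4146, -0.2228, 0.3474]
tcp_rot: [0.051, -3.14, 0.0]
ft_force: [-0.5, -0.3, -0.8]
width: 0.0888
finger_force: 0.0
top 2 [ 0.6008 -0.2232] [0.0036 0.0036] [   9.9 -170.1] 9.941331546781898[ WARN:0@3.880] global loadsave.cpp:1063 imwrite_ Unsupported depth image for selected encoder is fallbacked to CV_8U.
<stdin>:12: RuntimeWarning: Mean of empty slice.
  ret = ret.dtype.type(ret / rcount)
Traceback (most recent call last):
IndexError: too many indices for array: array is 1-dimensional, but 2 were indexed
```

View pics/y1.png

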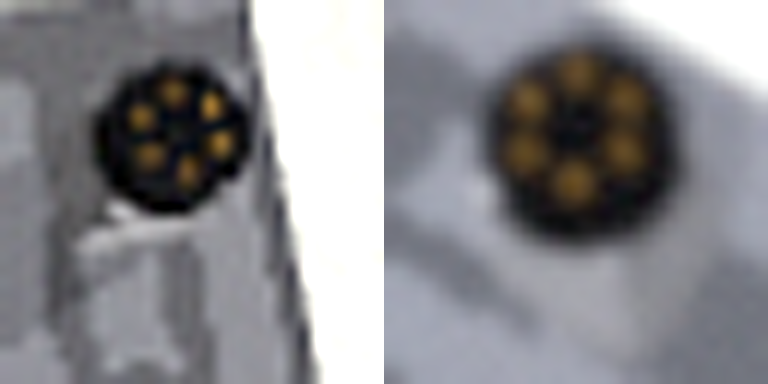

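Run:
```python
from h import *
T=lambda u,v:(u/12+430-.46,v/12+155-.46);S=lambda u,v:((u-384)/12+237-.46,v/12+303-.46)
for nm,f,pp in(('top',T,[(173,93),(212,105),(221,142),(187,173),(150,155),(141,117)]),('scene',S,[(578,74),(628,100),(626,152),(573,184),(524,152),(527,100)])):
    W=np.array([onz(nm,*f(*p),.1185)[:2] for p in pp]);c=W.mean(0);D=W-c;a=np.degrees(np.arctan2(D[:,1],D[:,0]))
    print(nm,'pins',c.round(4),np.hypot(*D.T).round(4),a.round(1),np.degrees(np.angle(np.exp(6j*np.radians(a)).mean())/6))
z=np.load('a.npz')
g=z['s'].mean(2).round().astype(int);print(list(range(244,268)))
for r in range(322,336): print(r,g[r,244:268].tolist())
g=z['t'].mean(2).round().astype(int);print(list(range(434,454)))
for r in range(170,180): print(r,g[r,434:454].tolist())
```

```text
top pins [ 0.5996 -0.2163] [0.0074 0.008  0.0079 0.0082 0.0077 0.0079] [   7.3  -52.7 -106.9 -175.7  126.1   69.3] 7.8544990662302405
scene pins [ 0.6025 -0.216 ] [0.008  0.008  0.0082 0.0086 0.0079 0.0082] [ 129.7   67.4    9.6  -51.1 -114.3 -172.3] 8.175625240161306
[244, 245, 246, 247, 248, 249, 250, 251, 252, 253, 254, 255, 256, 257, 258, 259, 260, 261, 262, 263, 264, 265, 266, 267]
322 [84, 86, 81, 68, 52, 37, 25, 19, 15, 18, 22, 24, 29, 36, 45, 56, 65, 70, 70, 72, 71, 75, 80, 83]
323 [78, 82, 82, 79, 70, 61, 52, 47, 42, 41, 46, 52, 53, 55, 59, 65, 71, 72, 71, 70, 69, 70, 75, 79]
324 [68, 74, 80, 81, 80, 77, 75, 72, 69, 68, 71, 76, 73, 68, 67, 71, 71, 73, 71, 70, 66, 65, 68, 71]
325 [60, 67, 76, 82, 83, 82, 82, 83, 81, 81, 82, 84, 79, 73, 70, 70, 71, 71, 69, 67, 63, 60, 62, 63]
326 [62, 63, 70, 79, 81, 83, 84, 83, 84, 84, 85, 84, 80, 74, 71, 71, 71, 71, 68, 63, 61, 61, 60, 62]
327 [63, 63, 67, 72, 76, 80, 83, 83, 85, 84, 84, 83, 80, 75, 71, 72, 70, 69, 67, 60, 59, 59, 60, 59]
328 [69, 69, 68, 68, 70, 75, 81, 83, 84, 85, 84, 84, 81, 76, 74, 71, 70, 68, 63, 61, 61, 60, 59, 61]
329
[... 946 characters left out ...]
0, 78, 81, 56, 49, 64]
172 [55, 42, 47, 46, 42, 85, 88, 47, 16, 2, 5, 11, 49, 74, 72, 75, 79, 56, 50, 44]
173 [46, 42, 46, 42, 40, 57, 84, 87, 83, 80, 83, 78, 78, 82, 77, 74, 77, 67, 52, 44]
174 [40, 44, 46, 71, 86, 84, 88, 93, 88, 84, 78, 70, 75, 77, 76, 76, 75, 78, 55, 44]
175 [41, 44, 66, 84, 85, 79, 68, 67, 68, 62, 57, 52, 71, 76, 76, 75, 74, 78, 56, 47]
176 [41, 40, 56, 71, 65, 65, 59, 65, 74, 60, 52, 54, 58, 74, 75, 78, 74, 78, 56, 47]
177 [40, 42, 53, 65, 63, 62, 62, 70, 79, 64, 53, 54, 52, 72, 76, 76, 76, 77, 53, 49]
178 [38, 42, 43, 56, 60, 69, 74, 75, 78, 64, 54, 55, 54, 71, 77, 75, 75, 77, 72, 53]
179 [40, 41, 40, 57, 76, 75, 76, 75, 77, 65, 53, 54, 53, 71, 76, 75, 77, 74, 80, 54]
```

```bash
python3 -m pendant '[[1,0,0,0,-0.75],[1,0,0,0,-0.8],[1,0,0,0,0]]' >/dev/null; python3 -c "
from h import *;need(.6005,-.2163,.34,8.3)"
```

```text
t 8.47 tcp [ 0.4176 -0.2226  0.347 ] toolx yaw -171.67 tilt -1.0 w 0.0878 ff 0.0 ft [-0.5  0.2  0.1]
units xyz [-4.547 -0.507  0.173] spin 0.008
```

```bash
python3 -m pendant '[[1,-0.5,-0.1,0,0],[1,-0.9,-0.1,0,0],[1,-0.9,-0.1,0,0],[1,-0.9,-0.1,0,0],[1,-0.8,-0.1,0.1,0],[1,-0.4,0,0.1,0],[1,-0.15,0,0,0],[1,0,0,0,0]]' >/dev/null; python3 -c "
from h import *;need(.6005,-.2163,.2325,8.3)"
```

```text
t 9.13 tcp [ 0.6009 -0.2161  0.3383] toolx yaw -171.8 tilt -1.0 w 0.0883 ff 0.0 ft [ 0.6 -0.3 -0. ]
units xyz [ 0.009 -0.006  2.644] spin -0.026
```

```bash
python3 -m pendant '[[0.2,0,0,0.5,0],[0,0,0,0.8,0],[-0.15,0,0,0.8,0],[-0.15,0,0,0.4,0],[-0.15,0,0,0.14,0],[-1,0,0,0,0],[-1,0,0,0,0],[-1,0,0,0,0],[-1,0,0,0,0],[-1,0,0,0,0]]' 15 >/dev/null
python3 - <<'E'
from h import *
need(.6005,-.2163,.2325,8.3)
W=[]
for _ in range(3): capture('top'); W.append(float(read_state()['width']))
print(np.round(W,4))
E
```

```text
t 9.97 tcp [ 0.6004 -0.2164  0.2347] toolx yaw -171.81 tilt -1.0 w 0.028 ff 15.0 ft [-0.4  2.9  3.6]
units xyz [-0.004  0.001  0.055] spin -0.027
[0.0279 0.028  0.0277]
```

```bash
python3 -m pendant '[[-0.15,0,0,0,0],[-0.15,0,0,-0.2,0],[-0.15,0,0,-0.2,0],[-1,0,0,0,0],[-1,0,0,0,0],[-1,0,0,0,0],[-1,0,0,0,0],[-1,0,0,0,0]]' 15
python3 - <<'E'
from h import *
im=capture('scene');cv2.imwrite('pics/g2.png',cv2.convertScaleAbs(cv2.resize(im[270:350,190:300,::-1],None,fx=7,fy=7,interpolation=cv2.INTER_CUBIC),alpha=1.8))
need(.6005,-.2163,.2485,8.3)
E
```

```text
time: 10.78
position: [0.6004, -0.2164, 0.2504]
tcp_rot: [-0.224, 3.132, -0.001]
ft_force: [-1.0, 1.8, 7.1]
width: 0.0263
finger_force: 14.2
t 10.83 tcp [ 0.6004 -0.2164  0.2504] toolx yaw -171.8 tilt -1.0 w 0.0261 ff 14.2 ft [-0.7  1.9  6.2]
units xyz [-0.002  0.003  0.048] spin -0.026
```

View pics/g2.png

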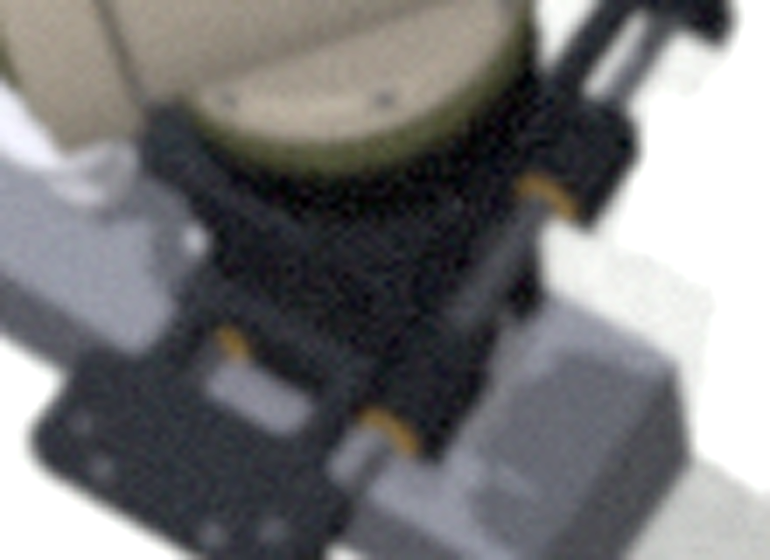

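```bash
python3 -m pendant '[[-1,0,0,0,0],[-1,0,0,0,0],[-1,0,0,-0.15,0],[-1,0,0,-0.3,0],[-1,0,0,-0.5,0],[-1,0,0,-0.5,0],[-1,0,0,-0.5,0],[-1,0,0,-0.4,0],[-1,0,0,0,0]]' 30
python3 - <<'E'
from h import *
im=capture('scene');cv2.imwrite('pics/g3.png',cv2.convertScaleAbs(cv2.resize(im[220:340,180:320,::-1],None,fx=5,fy=5,interpolation=cv2.INTER_CUBIC),alpha=1.8))
need(.6005,-.2163,.2485,8.3)
c=np.array([.6004,-.2164]);print([proj('scene',[*c,z]).round(1).tolist() for z in (.096,.146,.186)])
E
```

```text
time: 11.58
position: [0.6004, -0.2165, 0.3475]
tcp_rot: [-0.224, 3.129, -0.005]
ft_force: [-0.2, 0.7, -2.1]
width: 0.0255
finger_force: 29.5
t 11.63 tcp [ 0.6002 -0.2165  0.3451] toolx yaw -171.8 tilt -1.0 w 0.0256 ff 29.6 ft [-1.   0.8 -3.5]
units xyz [-2.000e-03  7.000e-03  2.416e+00] spin -0.026
[[253.2, 318.2], [249.2, 305.4], [245.8, 294.1]]
```

View pics/g3.png

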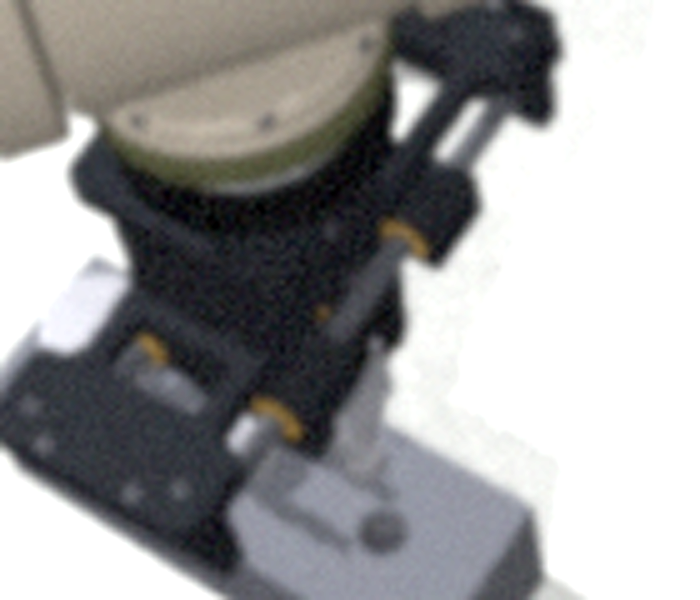

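Run:
```python
from h import *
im=np.mean([capture('scene') for _ in range(2)],0);g=im.mean(2).round().astype(int)
print('    ',*[f'{c:3d}' for c in range(236,268)])
for r in range(278,322): print(r,*[f'{v:3d}' for v in g[r,236:268]])
```

```text
236 237 238 239 240 241 242 243 244 245 246 247 248 249 250 251 252 253 254 255 256 257 258 259 260 261 262 263 264 265 266 267
278  15  15  20  15  16  17  14  17  17  16  14  18  16  24  29  40  44  44  44  40  36  29  24  34  76 118 135 137 138 139 140 139
279  18  15  10  17  16  17  13  15  16  15  12  17  18  26  37  39  42  41  41  38  30  23  20  32  74 116 133 137 140 140 139 140
280  19  19  11  13  10  16  20  15  15  16  17  16  23  32  41  46  44  42  40  32  23  20  14  28  69 112 131 137 138 140 140 141
281  18  19  22  17  20  14  17  21  21  21  19  20  31  40  42  45  43  40  37  26  16  14  12  26  63 104 126 134 137 139 141 141
282  19  15  20  16  14  14  18  21  27  26  25  27  38  41  44  44  42  38  26  19  14  12  16  22  56  96 122 133 136 138 141 139
283  20  15  14  15  16  16  18  24  33  30  31  34  40  41  43  43  38  33  23  12   9  10   8  22  51  92 122 135 140 141 140 140
284  19  16  13  13  14  15  17  20  27  30  35  39  39  45  44  40  35  24  18  10  11  11  12  18  48  88 120 137 140 141 140 140
285  17  17  17  16  16  15  14  18  25  30  38 
[... 4135 characters left out ...]
  82  86  88  86  87  87  86  87  87  86
317  61  63  66  71  79  84  88  86  88  86  88  87  84  82  80  75  73  70  66  64  65  70  78  82  83  86  86  86  88  87  86  87
318  65  67  74  78  84  87  88  87  88  87  86  86  86  88  84  82  82  78  73  67  65  67  70  78  82  86  86  87  87  86  86  85
319  66  71  78  83  86  88  87  88  87  88  88  88  89  86  86  85  86  84  80  74  67  66  70  75  82  84  86  87  86  87  85  86
320  64  66  72  80  85  86  87  87  87  87  86  87  88  87  86  86  86  86  83  77  74  72  73  80  85  86  87  88  86  86  85  87
321  60  60  64  72  78  81  82  85  86  86  85  86  86  87  86  87  87  83  79  75  72  72  75  80  85  87  86  89  86  88  87  86
```

```bash
python3 -m pendant '[[-1,0,0,0,-0.8],[-1,0,0,-0.1,-0.8],[-1,0,0,-0.2,-0.8],[-1,0,0,0,0]]' 30 >/dev/null; python3 -c "
from h import *;need(.561,.2095,.36,18.1)"
```

```text
t 12.07 tcp [ 0.6003 -0.2165  0.3553] toolx yaw -162.09 tilt -1.0 w 0.0255 ff 29.5 ft [ 0.7 -0.2 -1.8]
units xyz [-2.34  10.437 -0.115] spin -0.048
```

```bash
python3 -m pendant '[[-1,-0.05,0.2,0,0],[-1,-0.1,0.4,0,0],[-1,-0.15,0.65,0,0],[-1,-0.15,0.65,0,0],[-1,-0.15,0.65,0,0],[-1,-0.15,0.65,0,0],[-1,-0.15,0.65,0,0],[-1,-0.15,0.65,0,0],[-1,-0.15,0.65,0,0],[-1,-0.15,0.65,0,0],[-1,-0.15,0.65,0,0],[-1,-0.15,0.65,0,0]]' 30 >/dev/null
python3 -m pendant '[[-1,-0.15,0.65,0,0],[-1,-0.15,0.65,0,0],[-1,-0.15,0.65,0,0],[-1,-0.1,0.65,0,0],[-1,-0.1,0.6,0,0],[-1,-0.05,0.5,0,0],[-1,0,0.3,0,0],[-1,0,0,0,0],[-1,0,0,0,0]]' 30 >/dev/null
python3 - <<'E'
from h import *
need(.561,.2095,.36,18.1)
s=np.mean([capture('scene') for _ in range(4)],0);t=capture('top').astype(float);np.savez('b.npz',s=s,t=t)
for z in(.12,.17,.21): print(z,proj('scene',[.561,.2095,z]).round(1),proj('top',[.561,.2095,z]).round(1))
g=s[130:220,320:430,::-1];cv2.imwrite('pics/g4.png',cv2.convertScaleAbs(cv2.resize(g,None,fx=7,fy=6.6,interpolation=cv2.INTER_CUBIC),alpha=1.6))
E
```

```text
t 13.82 tcp [0.5536 0.2353 0.3552] toolx yaw -162.17 tilt -1.0 w 0.0255 ff 29.6 ft [-1.  -0.1 -3.4]
units xyz [ 0.021 -0.671 -0.121] spin -0.067
0.12 [372.7 152. ] [255.5 186.7]
0.17 [374.4 135.1] [252.3 182.4]
0.21 [375.8 120.6] [249.6 178.6]
```

View pics/g4.png

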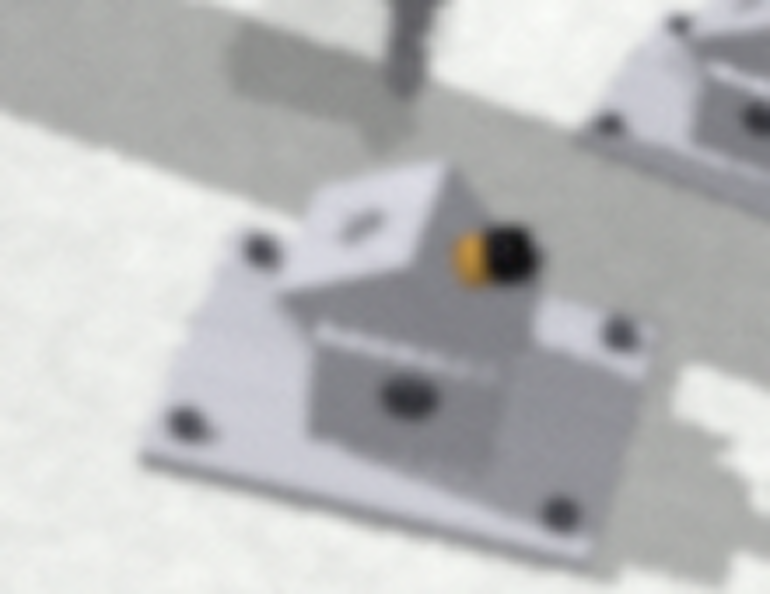

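Run:
```python
from h import *
print('mouth scene',onz('scene',371.3,163.7,.084),'two',two((371.3,163.7),(258,190.2)))
print('foot pred',proj('scene',[.5536,.2353,.1198]),'shank',proj('scene',[.5536,.2353,.16]))
print('foot seen at z',onz('scene',377.4,144,.1198))
g=np.load('b.npz')['s'].mean(2).round().astype(int)
for r in range(128,150): print(r,g[r,366:390].tolist())
```

```text
mouth scene [0.56099733 0.20856187 0.084     ] two (array([0.56005075, 0.20921107, 0.0826239 ]), np.float64(0.0010776236023668038))
foot pred [376.35419964 143.63586096] shank [377.78059974 130.11412769]
foot seen at z [0.55600867 0.23572643 0.1198    ]
128 [130, 130, 132, 133, 134, 130, 120, 103, 83, 66, 56, 51, 46, 42, 40, 42, 53, 67, 80, 92, 98, 100, 108, 129]
129 [130, 130, 132, 133, 133, 133, 128, 120, 102, 83, 66, 60, 58, 57, 56, 60, 69, 86, 107, 126, 135, 138, 139, 143]
130 [128, 129, 131, 132, 134, 133, 132, 127, 117, 96, 76, 64, 61, 62, 63, 69, 86, 106, 124, 141, 150, 152, 150, 149]
131 [129, 130, 131, 132, 134, 134, 133, 129, 124, 105, 80, 66, 62, 63, 65, 80, 103, 122, 134, 145, 150, 152, 150, 149]
132 [130, 130, 132, 135, 132, 132, 131, 129, 124, 106, 81, 66, 62, 64, 67, 84, 110, 129, 137, 145, 150, 151, 150, 148]
133 [131, 132, 134, 134, 134, 133, 131, 129, 122, 104, 82, 66, 61, 62, 69, 89, 114, 130, 139, 147, 150, 151, 151, 149]
134 [131, 134, 134, 133, 133, 133, 134, 129, 122, 103, 79, 66, 62, 65, 76, 96, 118, 131, 141, 148, 153, 152, 150, 150]
135 [128, 129, 131, 132, 
[... 967 characters left out ...]
22, 128, 134, 138, 142, 144]
144 [90, 88, 90, 89, 89, 89, 89, 89, 86, 84, 78, 73, 77, 87, 98, 106, 109, 109, 112, 115, 117, 122, 129, 136]
145 [89, 91, 89, 90, 90, 88, 89, 88, 88, 86, 84, 83, 85, 93, 102, 106, 106, 108, 108, 108, 110, 113, 115, 121]
146 [92, 90, 90, 90, 88, 89, 89, 90, 89, 88, 87, 88, 91, 98, 104, 107, 107, 107, 108, 108, 109, 107, 110, 111]
147 [96, 92, 93, 92, 90, 89, 90, 88, 89, 89, 89, 89, 92, 98, 103, 106, 106, 107, 107, 108, 108, 106, 107, 108]
148 [103, 100, 98, 97, 94, 91, 90, 89, 89, 89, 89, 89, 92, 98, 103, 105, 106, 105, 107, 108, 108, 107, 106, 104]
149 [107, 106, 104, 104, 100, 95, 90, 89, 88, 90, 90, 90, 92, 97, 103, 106, 106, 106, 106, 107, 107, 107, 108, 107]
```

```bash
python3 -m pendant '[[-1,0,-0.2,0,0],[-1,0,-0.3,0.05,0],[-1,0,-0.2,0.1,0],[-1,0,0,0.1,0],[-1,0,0,0,0]]' 30 >/dev/null; python3 -c "
from h import *;need(.5590,.2083,.3394,18.1)"
```

```text
t 14.48 tcp [0.5628 0.2074 0.3443] toolx yaw -162.29 tilt -1.0 w 0.0255 ff 29.5 ft [ 0.3 -0.2 -2.7]
units xyz [0.084 0.049 0.123] spin -0.098
```

```bash
python3 -m pendant '[[-1,0.085,0.05,0.12,-0.1],[-1,0,0,0,0],[-1,0,0,0,0]]' 30 >/dev/null; python3 -c "
from h import *;need(.5590,.2083,.3129,18.1)
g=np.mean([capture('scene') for _ in range(2)],0).mean(2).round().astype(int)
print('pred foot',proj('scene',[.559,.2083,.104]),'mouth',proj('scene',[.56,.2086,.084]))
for r in range(146,170,1): print(r,g[r,360:386].tolist())"
```

```text
t 14.73 tcp [0.5585 0.2096 0.3405] toolx yaw -161.77 tilt -1.0 w 0.0255 ff 29.5 ft [ 0.  -0.7 -3.2]
units xyz [-0.003 -0.034  0.69 ] spin 0.033
pred foot [371.08077052 157.09374148] mouth [370.9272283  163.48715211]
146 [91, 90, 90, 89, 89, 90, 91, 90, 90, 86, 78, 70, 64, 60, 64, 64, 72, 84, 90, 95, 101, 105, 107, 108, 109, 109]
147 [92, 89, 90, 90, 89, 90, 90, 90, 91, 84, 79, 70, 63, 62, 63, 68, 78, 90, 96, 99, 103, 105, 107, 108, 108, 109]
148 [90, 89, 89, 89, 90, 90, 90, 89, 88, 82, 74, 68, 63, 64, 67, 74, 85, 96, 100, 103, 104, 104, 104, 107, 107, 109]
149 [87, 90, 91, 90, 93, 91, 89, 90, 89, 82, 73, 65, 62, 60, 65, 74, 88, 98, 104, 104, 105, 106, 108, 107, 107, 109]
150 [91, 91, 91, 90, 91, 89, 91, 90, 88, 81, 71, 64, 65, 64, 66, 73, 88, 99, 105, 106, 105, 105, 106, 106, 108, 107]
151 [93, 92, 91, 90, 89, 90, 90, 91, 86, 82, 75, 68, 66, 65, 66, 75, 88, 98, 106, 107, 107, 106, 107, 107, 108, 107]
152 [92, 92, 91, 90, 90, 90, 90, 89, 87, 82, 76, 71, 69, 68, 68, 74, 90, 100, 106, 106, 108, 108, 108, 108, 110, 108]
153 [94, 93, 91, 90, 91, 90, 90, 87, 86, 80, 76, 70, 68, 69, 70, 77,
[... 1383 characters left out ...]
6, 118, 129, 132, 130, 117, 103, 90, 84, 84, 84, 85, 86]
165 [133, 138, 137, 135, 134, 134, 134, 129, 120, 108, 101, 102, 111, 119, 126, 132, 133, 133, 126, 112, 96, 87, 84, 83, 84, 79]
166 [126, 134, 138, 137, 137, 135, 134, 130, 122, 114, 110, 114, 124, 130, 135, 137, 135, 134, 128, 113, 96, 86, 83, 82, 79, 74]
167 [116, 129, 135, 136, 136, 136, 136, 134, 130, 125, 125, 128, 132, 134, 137, 138, 136, 133, 124, 109, 93, 86, 85, 82, 78, 71]
168 [110, 127, 135, 136, 137, 137, 135, 136, 134, 132, 132, 133, 133, 134, 135, 137, 136, 130, 119, 100, 88, 84, 83, 83, 77, 72]
169 [111, 128, 134, 137, 136, 138, 136, 137, 137, 136, 135, 134, 134, 132, 132, 130, 127, 124, 111, 96, 85, 84, 83, 82, 78, 73]
```

```bash
python3 -m pendant '[[-1,-0.03,-0.05,0.1,0],[-1,0,0,0.2,0],[-1,0,0,0.2,0],[-1,0,0,0.05,0],[-1,0,0,0,0]]' 30 >/dev/null; python3 -c "
from h import *;need(.5595,.2083,.3129,18.1)"; python3 -m pendant '[[-1,0,0,0.07,0],[-1,0,0,0.05,0],[-1,0,0,0,0],[-1,0,0,0,0]]' 20 >/dev/null; python3 -c "
from h import *;need(.5595,.2083,.3129,18.1)"
```

```text
t 15.25 tcp [0.5604 0.2076 0.3175] toolx yaw -161.81 tilt -1.0 w 0.0255 ff 29.5 ft [ 0.1 -0.1 -3.3]
units xyz [0.017 0.023 0.115] spin 0.023
t 15.58 tcp [0.5605 0.2077 0.3139] toolx yaw -161.81 tilt -1.0 w 0.0257 ff 19.8 ft [-0.1  0.1 -2.8]
units xyz [0.019 0.023 0.025] spin 0.024
```

```bash
python3 -m pendant '[[-1,0.03,0.015,0.05,0],[-1,0.19,0,0.01,0],[-1,0.19,0,0.025,0],[-1,0.19,0,0.04,0],[-1,0.18,0,0.06,0],[-1,0,0,0,0]]' 15 >/dev/null; python3 -c "
from h import *;need(.5595,.2083,.3129,18.1)
g=np.mean([capture('scene') for _ in range(2)],0).mean(2).round().astype(int)
m=.5600,.2086,.084;u=np.array([.9505,.3107,0]);th=np.radians(20);a=np.r_[-np.sin(th)*u[:2],np.cos(th)]
T=np.array(m)-.001*u-[0,0,.0075]
print([proj('scene',T+a*k).round(1).tolist() for k in(0,.02,.04,.05)],[proj('scene',T+[0,0,k]-[0,0,0]-.029*u).round(1).tolist() for k in(0,.02,.04,.05)])
for r in range(144,170,2): print(r,g[r,352:386].tolist())"
```

```text
t 16.08 tcp [0.53   0.1983 0.3067] toolx yaw -161.81 tilt -1.0 w 0.0257 ff 14.9 ft [ 0.4 -0.4 -2.4]
units xyz [-0.778  0.006 -0.156] spin 0.024
[[370.3, 165.7], [367.8, 159.1], [365.2, 152.4], [363.9, 149.0]] [[357.6, 162.6], [358.0, 156.4], [358.4, 150.0], [358.6, 146.7]]
144 [11, 12, 17, 20, 19, 18, 19, 16, 15, 17, 13, 17, 17, 19, 32, 51, 68, 80, 90, 100, 107, 108, 106, 108, 108, 108, 108, 109, 113, 118, 123, 131, 137, 140]
146 [18, 14, 12, 17, 17, 20, 24, 29, 30, 26, 20, 18, 15, 16, 35, 56, 72, 82, 94, 101, 107, 107, 108, 106, 108, 109, 108, 110, 109, 110, 107, 109, 111, 113]
148 [23, 23, 16, 19, 19, 18, 20, 28, 28, 26, 20, 22, 17, 22, 37, 57, 72, 78, 88, 100, 105, 107, 107, 108, 109, 108, 109, 109, 108, 107, 108, 106, 107, 108]
150 [68, 63, 59, 50, 46, 38, 36, 28, 28, 22, 15, 20, 23, 28, 48, 66, 79, 86, 94, 103, 107, 107, 108, 108, 109, 107, 105, 109, 106, 106, 107, 108, 108, 106]
152 [89, 89, 89, 87, 85, 82, 77, 76, 69, 57, 50, 44, 40, 47, 61, 69, 77, 83, 97, 103, 108, 106, 107, 108, 107, 106, 108, 109, 108, 109, 108, 109, 109, 110]
154 [92, 92, 92, 92, 90, 88, 90, 90, 89, 89, 8
[... 490 characters left out ...]
71, 75, 82, 94, 114, 128, 134, 133, 133, 125, 112, 94, 87, 86, 85, 85, 86]
162 [130, 127, 121, 115, 109, 102, 99, 96, 94, 93, 98, 110, 121, 121, 106, 86, 74, 72, 73, 74, 76, 82, 91, 94, 96, 96, 94, 88, 85, 84, 82, 86, 86, 85]
164 [142, 137, 129, 119, 113, 113, 116, 118, 117, 115, 119, 127, 132, 132, 125, 109, 88, 73, 72, 71, 74, 76, 80, 80, 81, 83, 83, 82, 81, 83, 86, 84, 85, 85]
166 [136, 127, 113, 92, 77, 73, 86, 103, 122, 131, 136, 136, 136, 136, 134, 128, 114, 104, 99, 101, 106, 106, 98, 88, 83, 81, 82, 82, 83, 84, 85, 84, 79, 73]
168 [136, 127, 109, 80, 58, 54, 64, 85, 110, 128, 134, 137, 137, 138, 137, 136, 135, 134, 132, 133, 134, 130, 118, 101, 92, 85, 85, 85, 82, 84, 83, 83, 78, 72]
```

```bash
python3 -m pendant '[[-1,0.18,0,0.075,0],[-1,0.17,0,0.09,0],[-1,0.165,0,0.105,0],[-1,0,0,0,0],[-1,-0.1,0,-0.07,0],[-1,0,0,0,0]]' 15 >/dev/null; python3 -c "
from h import *
m=np.array([.5600,.2086,.084]);u=np.array([.9505,.3107,0]);a=np.r_[-.5736*u[:2],.8192]
G=m+a*.0828;need(*(G+[0,0,.147]),18.1)
g=np.mean([capture('scene') for _ in range(2)],0).mean(2).round().astype(int)
print([proj('scene',m+a*k).round(1).tolist() for k in(0,.01,.02,.03,.04)])
for r in range(146,170,2): print(r,g[r,348:382].tolist())"
```

```text
t 16.68 tcp [0.516  0.1936 0.2993] toolx yaw -161.81 tilt -1.0 w 0.0259 ff 15.0 ft [ 0.8  1.3 -1.6]
units xyz [0.025 0.015 0.012] spin 0.023
[[370.9, 163.5], [368.6, 160.3], [366.3, 157.1], [364.0, 153.9], [361.6, 150.6]]
146 [16, 17, 20, 26, 26, 21, 17, 15, 16, 20, 35, 61, 76, 83, 83, 84, 85, 89, 97, 104, 107, 109, 109, 109, 110, 109, 109, 109, 107, 109, 108, 108, 109, 110]
148 [13, 21, 24, 29, 32, 31, 23, 16, 15, 20, 37, 60, 76, 84, 84, 82, 80, 81, 88, 100, 108, 110, 108, 110, 107, 108, 107, 109, 108, 108, 108, 110, 108, 107]
150 [26, 22, 24, 20, 20, 21, 20, 19, 16, 26, 43, 64, 79, 82, 84, 81, 81, 80, 92, 103, 108, 108, 109, 106, 108, 107, 108, 109, 108, 109, 108, 106, 107, 106]
152 [72, 64, 59, 56, 53, 42, 34, 36, 31, 37, 52, 68, 75, 78, 77, 78, 77, 78, 82, 91, 101, 106, 108, 107, 106, 108, 107, 108, 107, 107, 107, 108, 106, 108]
154 [89, 92, 89, 90, 87, 84, 82, 78, 73, 74, 76, 80, 78, 71, 74, 75, 80, 80, 78, 83, 89, 100, 106, 109, 108, 109, 109, 112, 111, 112, 116, 117, 120, 121]
156 [90, 91, 92, 92, 92, 92, 92, 90, 88, 89, 89, 89, 86, 83, 77, 76, 76, 77, 79, 79, 88, 102, 110, 11
[... 289 characters left out ...]
, 71, 72, 74, 78, 92, 104, 112, 107, 95, 89, 85, 83, 80, 84, 84]
162 [132, 130, 130, 128, 126, 124, 117, 108, 106, 108, 109, 108, 104, 100, 98, 106, 108, 105, 92, 81, 71, 73, 77, 74, 76, 77, 80, 80, 81, 80, 82, 81, 83, 84]
164 [140, 139, 138, 136, 130, 128, 123, 114, 112, 118, 125, 126, 124, 121, 122, 127, 130, 129, 118, 100, 82, 73, 76, 74, 74, 77, 78, 81, 82, 82, 82, 81, 82, 84]
166 [151, 149, 146, 140, 132, 126, 112, 89, 72, 72, 88, 108, 125, 134, 135, 137, 137, 136, 133, 125, 115, 99, 87, 80, 79, 83, 82, 81, 83, 82, 82, 83, 83, 84]
168 [152, 150, 147, 143, 136, 127, 108, 80, 57, 52, 62, 84, 109, 127, 137, 138, 138, 137, 137, 138, 136, 128, 113, 94, 82, 81, 81, 82, 84, 84, 85, 84, 84, 83]
```

```bash
python3 -m pendant '[[-1,-0.03,0.01,0.05,0],[-1,-0.055,0,0.08,0],[-1,-0.055,0,0.08,0],[-1,-0.03,0,0.04,0],[-1,0,0,0,0]]' 15 >/dev/null; python3 -c "
from h import *
m=np.array([.5600,.2086,.084]);u=np.array([.9505,.3107,0]);a=np.r_[-.5736*u[:2],.8192]
G=m+a*.0709;need(*(G+[0,0,.147]),18.1)
g=np.mean([capture('scene') for _ in range(2)],0).mean(2).round().astype(int)
for r in range(148,164,2): print(r,g[r,352:382].tolist())"
```

```text
t 17.2 tcp [0.5215 0.1958 0.2879] toolx yaw -161.81 tilt -1.0 w 0.0262 ff 15.0 ft [ 1.6 -0.6 -2.2]
units xyz [ 0.002  0.005 -0.031] spin 0.022
148 [15, 18, 16, 15, 17, 18, 16, 17, 15, 34, 58, 76, 81, 83, 85, 86, 90, 98, 106, 110, 107, 108, 108, 110, 108, 108, 108, 109, 108, 108]
150 [20, 18, 19, 21, 21, 16, 17, 18, 26, 39, 62, 78, 83, 84, 83, 84, 84, 93, 105, 109, 108, 108, 109, 110, 109, 109, 108, 107, 107, 107]
152 [22, 31, 35, 34, 24, 17, 14, 18, 24, 43, 64, 79, 85, 84, 87, 84, 82, 89, 101, 108, 107, 107, 107, 108, 109, 107, 106, 108, 108, 107]
154 [22, 25, 26, 26, 23, 16, 18, 20, 27, 47, 67, 81, 84, 83, 83, 80, 82, 92, 102, 107, 109, 110, 110, 111, 112, 114, 116, 118, 119, 122]
156 [50, 46, 38, 33, 28, 24, 20, 23, 35, 50, 67, 76, 78, 78, 79, 80, 80, 84, 94, 110, 119, 125, 128, 130, 132, 130, 126, 122, 121, 120]
158 [88, 84, 81, 77, 72, 67, 63, 63, 67, 73, 78, 77, 74, 74, 77, 80, 80, 80, 88, 106, 120, 126, 124, 118, 113, 103, 94, 89, 86, 87]
160 [104, 99, 96, 93, 91, 90, 89, 90, 92, 90, 92, 93, 94, 88, 83, 78, 77, 82, 82, 90, 94, 91, 88, 84, 85, 82, 82, 83, 84, 85]
162 [128, 125, 120, 116, 108, 102, 98, 94, 92, 94, 98, 110, 120, 115, 98, 82, 77, 75, 74, 72, 74, 77, 75, 79, 82, 81, 81, 83, 82, 84]
```

```bash
python3 -m pendant '[[-1,0,0,0,0],[-1,-0.03,0,0.05,0],[-1,-0.045,0,0.06,0],[-1,-0.045,0,0.06,0],[-1,-0.045,0,0.06,0],[-1,0,0,0,0]]' 40 >/dev/null; python3 -c "
from h import *
m=np.array([.5600,.2086,.084]);u=np.array([.9505,.3107,0]);a=np.r_[-.5736*u[:2],.8192]
G=m+a*.0594;need(*(G+[0,0,.147]),18.1);s=read_state();print('along bore out',s['ft_force']@a, 'dist',(np.array(s['position'])-[0,0,.147]-m)@a)"
```

```text
t 17.8 tcp [0.5278 0.1978 0.279 ] toolx yaw -161.81 tilt -1.0 w 0.0255 ff 39.7 ft [ 0.4 -2.1  0.9]
units xyz [ 0.004  0.006 -0.017] spin 0.021
along bore out 0.9067142951641025 dist 0.05877165141124959
```

```bash
python3 -m pendant '[[-1,-0.04,0,0.055,0],[-1,-0.045,0,0.06,0],[-1,-0.045,0,0.06,0],[-1,0,0,0,0]]' 40 >/dev/null; python3 -c "
from h import *
m=np.array([.5600,.2086,.084]);u=np.array([.9505,.3107,0]);a=np.r_[-.5736*u[:2],.8192]
G=m+a*.0490;need(*(G+[0,0,.147]),18.1);s=read_state();print('along bore out',s['ft_force']@a, 'dist',(np.array(s['position'])-[0,0,.147]-m)@a)"
```

```text
t 18.13 tcp [0.5327 0.1994 0.2726] toolx yaw -161.81 tilt -1.0 w 0.0251 ff 39.6 ft [ 0.6 -3.3  3.2]
units xyz [-0.018  0.006  0.037] spin 0.023
along bore out 2.8757928709285316 dist 0.050638976152155867
```

```bash
python3 -m pendant '[[-1,-0.05,0,0.065,0],[-1,-0.045,0,0.06,0],[-1,-0.045,0,0.06,0],[-1,0,0,0,0]]' 40 >/dev/null; python3 -c "
from h import *
m=np.array([.5600,.2086,.084]);u=np.array([.9505,.3107,0]);a=np.r_[-.5736*u[:2],.8192]
G=m+a*.0384;need(*(G+[0,0,.147]),18.1);s=read_state();print('along bore out',s['ft_force']@a, 'dist',(np.array(s['position'])-[0,0,.147]-m)@a)
g=np.mean([capture('scene') for _ in range(2)],0).mean(2).round().astype(int)
for r in range(148,166,2): print(r,g[r,352:382].tolist())"
```

```text
t 18.47 tcp [0.5376 0.2011 0.265 ] toolx yaw -161.8 tilt -1.0 w 0.0248 ff 39.6 ft [-3.7 -4.5  2.8]
units xyz [-0.039  0.005  0.063] spin 0.025
along bore out 5.167788087841309 dist 0.041383966271295716
148 [26, 28, 29, 28, 30, 27, 28, 26, 24, 22, 22, 18, 20, 19, 22, 20, 20, 21, 26, 28, 28, 29, 43, 70, 93, 105, 108, 108, 107, 108]
150 [29, 28, 28, 29, 32, 30, 29, 26, 25, 22, 22, 20, 25, 25, 26, 21, 20, 18, 21, 21, 27, 38, 68, 93, 106, 108, 108, 106, 108, 108]
152 [29, 28, 26, 28, 30, 37, 39, 39, 33, 26, 23, 30, 32, 29, 31, 25, 19, 21, 27, 37, 50, 64, 87, 101, 107, 109, 108, 108, 109, 109]
154 [19, 20, 20, 22, 22, 28, 34, 34, 30, 27, 25, 26, 27, 26, 23, 19, 20, 27, 45, 62, 74, 83, 93, 102, 110, 114, 115, 114, 117, 119]
156 [19, 17, 18, 17, 15, 17, 18, 18, 17, 19, 20, 22, 21, 25, 19, 22, 21, 34, 53, 71, 79, 84, 88, 98, 108, 113, 109, 102, 100, 100]
158 [16, 15, 17, 17, 16, 18, 18, 18, 15, 15, 18, 18, 17, 18, 18, 15, 24, 38, 60, 77, 82, 85, 86, 87, 86, 86, 83, 85, 84, 86]
160 [18, 17, 14, 12, 17, 18, 16, 15, 16, 11, 22, 17, 18, 19, 14, 18, 23, 43, 64, 79, 82, 82, 80, 76, 78, 81, 83, 84, 84, 85]
162 [19, 16, 20, 18, 17, 20, 17, 19, 20, 23, 29, 26, 23, 17, 14, 19, 29, 47, 70, 82, 84, 81, 78, 77, 78, 80, 82, 83, 84, 84]
164 [60, 48, 38, 24, 20, 18, 14, 17, 20, 22, 26, 29, 24, 22, 17, 19, 31, 50, 70, 82, 84, 84, 79, 81, 81, 81, 81, 82, 84, 85]
```

```bash
python3 -m pendant '[[-1,-0.04,0,0.045,0],[-1,-0.035,0,0.045,0],[-1,0,0,0,0]]' 40 >/dev/null
cat >> h.py <<'E'
def along(d):
    m=np.array([.5600,.2086,.084]);u=np.array([.9505,.3107,0]);a=np.r_[-.5736*u[:2],.8192]
    need(*(m+a*d+[0,0,.147]),18.1);s=read_state();print('out force',s['ft_force']@a,'dist',(np.array(s['position'])-[0,0,.147]-m)@a)
E
python3 -c "
from h import *;along(.0384)"; python3 -m pendant '[[-1,-0.03,0,0.04,0],[-1,0,0,0,0],[-1,0,0,0,0]]' 40 >/dev/null;python3 -c "
from h import *;along(.0384)"
```

```text
t 18.82 tcp [0.5394 0.202  0.2624] toolx yaw -161.76 tilt -1.0 w 0.0257 ff 38.5 ft [-20.9  -8.8  20.7]
units xyz [ 0.009 -0.004 -0.001] spin 0.034
out force 29.893216977173132 dist 0.038171494664368706
t 19.07 tcp [0.54   0.2025 0.2617] toolx yaw -161.74 tilt -1.0 w 0.0253 ff 38.3 ft [-27.6 -10.8  30.3]
units xyz [ 0.027 -0.01  -0.02 ] spin 0.039
out force 41.79883992243289 dist 0.037140585335421264
```

```bash
python3 -m pendant '[[-1,0.02,0,-0.025,0],[-1,0,0,0,0],[-1,0,0,0,0]]' 30 >/dev/null;python3 -c "
from h import *;along(.0384)";python3 -m pendant '[[-1,0.02,0,-0.025,0],[-1,0,0,0,0],[-1,0,0,0,0]]' 30 >/dev/null;python3 -c "
from h import *;along(.0384)"
```

```text
t 19.32 tcp [0.5396 0.2025 0.2617] toolx yaw -161.76 tilt -1.0 w 0.0255 ff 28.9 ft [-17.9  -6.4  19.7]
units xyz [ 0.02  -0.012 -0.02 ] spin 0.035
out force 26.983803062191424 dist 0.03729902959638211
t 19.57 tcp [0.5393 0.2023 0.2618] toolx yaw -161.77 tilt -1.0 w 0.0253 ff 29.3 ft [-10.4  -2.5   8.7]
units xyz [ 0.011 -0.012 -0.016] spin 0.032
out force 13.218269066537571 dist 0.037637158076100775
```

```bash
python3 -m pendant '[[-1,0.02,0,-0.03,0],[-1,0,0,0,0],[-1,0,0,0,0]]' 30 >/dev/null;python3 -c "
from h import *;along(.0384)";python3 -m pendant '[[-1,0.02,0,-0.03,0],[-1,0,0,0,0],[-1,0,0,0,0]]' 30 >/dev/null;python3 -c "
from h import *;along(.0384)";python3 -m pendant '[[-1,0.015,0,-0.02,0],[-1,0,0,0,0],[-1,0,0,0,0]]' 30 >/dev/null;python3 -c "
from h import *;along(.0384)"
```

```text
t 19.82 tcp [0.5391 0.2022 0.2622] toolx yaw -161.79 tilt -1.0 w 0.0256 ff 29.9 ft [-4.1  2.7 -4. ]
units xyz [ 0.003 -0.009 -0.007] spin 0.027
out force -1.5473244119774232 dist 0.03810925338509767
t 20.07 tcp [0.5387 0.2018 0.2633] toolx yaw -161.8 tilt -1.0 w 0.0255 ff 30.3 ft [  1.8   4.9 -13. ]
units xyz [-0.009 -0.004  0.021] spin 0.024
out force -12.538744564128788 dist 0.0392904643232507
t 20.32 tcp [0.5382 0.2016 0.264 ] toolx yaw -161.81 tilt -1.0 w 0.0254 ff 30.5 ft [  3.7   6.  -14.9]
units xyz [-0.021 -0.003  0.039] spin 0.022
out force -15.259627157721512 dist 0.04015803641845966
```

```bash
python3 -m pendant '[[-1,0.012,0,-0.016,0],[-1,0,0,0,0],[-1,0,0,0,0]]' 30 >/dev/null;python3 -c "
from h import *;along(.0384)"
```

```text
t 20.57 tcp [0.5379 0.2015 0.2643] toolx yaw -161.81 tilt -1.0 w 0.0251 ff 30.7 ft [  6.5   6.8 -19.8]
units xyz [-0.029 -0.002  0.047] spin 0.021
out force -20.963381327292282 dist 0.04060505925932117
```

```bash
python3 -m pendant '[[-1,-0.03,0,0.045,0],[-1,-0.03,0,0.04,0],[-1,0,0,0,0],[-1,0,0,0,0]]' 30 >/dev/null;python3 -c "
from h import *;along(.0384)"
```

```text
t 20.9 tcp [0.5395 0.2021 0.263 ] toolx yaw -161.78 tilt -1.0 w 0.0252 ff 29.7 ft [-9.8 -0.   3.9]
units xyz [ 0.013 -0.005  0.014] spin 0.029
out force 8.4935634062767 dist 0.03857008958391321
```

```bash
python3 -m pendant '[[-1,0.01,0,0,0],[-1,0,0,0,0],[-0.3,0,0,0,0],[0.2,0,0,0,0],[1,0,0,0,0],[1,0,0,0,0],[1,0,0,0,0],[1,0,0,0,0],[1,0,0,0,0]]' 4 >/dev/null;python3 - <<'E'
from h import *
along(.0384)
E
python3 -m pendant '[[1,0,0,-0.3,0],[1,0,0,-0.6,0],[1,0,0,-0.8,0],[1,0,0,-0.8,0],[1,0.4,0,-0.5,0],[1,0.8,0,0,0],[1,0.8,0,0,0],[1,0.8,0,0,0],[1,0.8,0,0,0],[1,0.4,0,0,0],[1,0,0,0,0]]'
```

```text
t 21.65 tcp [0.5397 0.2018 0.2622] toolx yaw -161.81 tilt -1.0 w 0.0687 ff 0.0 ft [-0.4  0.  -0.6]
units xyz [ 0.015  0.003 -0.007] spin 0.023
out force -0.26449792010785894 dist 0.037823433633879695
time: 22.57
position: [0.3855, 0.1515, 0.3825]
tcp_rot: [-0.497, 3.102, -0.0]
ft_force: [0.3, -0.1, 0.6]
width: 0.0881
finger_force: 0.0
```

Run:
```python
from h import *
m=np.array([.5600,.2086,.084]);a=np.array([-.5452,-.1782,.8192]);uv={}
for n in('scene','top'):
    im=np.mean([capture(n) for _ in range(3)],0);p=proj(n,m+a*.050);pp=proj(n,m+a*.053);u,v=np.round(p).astype(int)
    w=im[v-14:v+15,u-14:u+15];d=(w.max(2)<50).astype(np.uint8);d=cv2.morphologyEx(d,cv2.MORPH_CLOSE,np.ones((3,3)))
    nn,l,st,ce=cv2.connectedComponentsWithStats(d);print(n,'pred head',p.round(1),[(st[i].tolist(),(ce[i]+[u-14,v-14]).round(1).tolist()) for i in range(1,nn) if st[i][4]>15])
    f=w[:,:,0]-w[:,:,2];y,x=np.mgrid[v-14:v+15,u-14:u+15];k=np.clip(f-12,0,None)*(np.hypot(x-u,y-v)<8);uv[n]=((k*x).sum()/k.sum(),(k*y).sum()/k.sum());print('pins',uv[n],'pred',pp)
print('pins 3d',two(uv['scene'],uv['top']),'pred',m+a*.053)
```

```text
scene pred head [359.2 147.3] [([9, 12, 12, 11, 88], [359.7, 150.0])]
pins (np.float64(358.662610619469), np.float64(147.2997787610619)) pred [358.45711678 146.34023305]
top pred head [259.7 198.8] [([8, 8, 13, 14, 140], [260.4, 199.5])]
pins (np.float64(260.9621917808219), np.float64(201.27835616438355)) pred [259.82128995 199.34679735]
pins 3d (array([0.52924771, 0.19889009, 0.12284679]), np.float64(0.004769760694747762)) pred [0.5311044 0.1991554 0.1274176]
```

```bash
python3 -c "
from cell import *;print(finish_job())"
```

```text
the job is handed in; nothing more can be done
None
```

The post with the round black connector head is in the larger slanted holder and the job is handed in at about 23 s of the 43 s allowed. It stopped at the expected depth, and a tug of roughly 19 N, firmer than the light one asked for, met firm resistance. I then pressed it home and let go. The plunger reading and the judge's result were not shown to me, and I did not re-measure the other posts, the screwdriver or the shell.

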